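# Move the loaded weight pan to the keeper hooks

## Robot

A 6-joint arm with a two-finger parallel gripper is mounted at the origin on the work surface. World frame = base frame: x ahead of the robot, y to its left, z up, the work surface at z = 0. Lengths are in mm, angles in degrees, forces in N, time in s.
With the tool pointing down it reaches from about 350 to 850 mm from the base axis. Payload 8.1 kg.
Tool frame: the origin (TCP) lies where the fingers leave the gripper's body, on its centre line; the fingertips stand 73 mm ahead of it and the grasp point (between the pads) lies 54 mm ahead of it; z points along the fingers, y is the line along which they close (so a half turn about z gives the same grasp; the last joint's range is limited). The gripper opens to 85 mm and grips with 20 to 120 N. Pads are 22 mm wide; open, the fingers measure 114 mm over their backs; the gripper's body (76 mm by 85 mm) begins 54 mm behind the grasp point. The pads swing forward as they close: fully open they stand 13 mm farther back than shut.
Start: joints at [70.967, 7.471, 85.268, -0, 87.261, -4.893], TCP at [146.559, 581.83, 303.892] pointing down, gripper open.
Joint ranges: [-169.43, 169.43], [-51.17, 129.36], [1.28, 143.12], [-76.62, 256.62], [0, 156.53], [-152.29, 152.29]. Speed limits (degrees/s): [136.94, 136.94, 159.86, 180, 180, 180].

## Interface

Orientations are given as [roll, pitch, yaw] about the fixed x, y, z axes, in that order (R = Rz(yaw) Ry(pitch) Rx(roll)).
In Python, from bench import sense, optics, r gives the robot as it stands.
- The arm moves only by the tool servo_tool, never from a script. Its argument "plan" is a list that holds one entry, the list of rows, each a list of 5 numbers: the shift along the world's x, y, z in m, then the turn about the world's z in degrees, then the finger opening in m, from 0 to 0.0854. A call has 1 to 10 rows; each row shifts and turns the commanded pose from where the row before left it; what a row does not reach is not made up. A row lasts 1/10 s, in which the tool goes at most 50 mm and 8.59 degrees, less where a joint would pass 70% of its speed; a pose out of reach is approached as far as the arm can. A call is refused whole if a number of a shift passes 0.05 or a number of a turn 8.59, either way. A call with a gripper value outside its range is refused whole. The fingers move at their own pace and stop on an object; "force" is the grip in N (left out, the last holds). Time passes only in rows, so rows that do not move let the fingers close. It gives the time, the measured TCP pose, the force, the opening and the grip force at its end, in the units of the state.
- sense(): the state, without advancing time (a new reading comes with each control period).
- optics.snapshot(name): name is "scene" or "top" or "wrist"; returns a dict with "frame" (400x640x3 uint8, blue, green, red), "fx", "fy", "cx", "cy" (pixels), "dist_coeffs" ([k1, k2, p1, p2, k3] as OpenCV has them; the pictures are not rectified), "cam_to_world" (4x4, takes a point from camera to world coordinates). Camera axes: x right, y down, z forward; pixel columns grow to the right and rows downward; lengths in mm; the calibration is good to about 2 mm. A picture is of the moment at which its call begins. There is no depth.
- r.hand_in(): hands the job in; it is judged then, once.
The state is a dict: "time": time; "joint_pos": joint angles; "qd": joint speeds; "joint_efforts": joint torques, N m; "tool_pos": TCP position; "tcp_rot": TCP orientation; "ft_force": force on the tool from outside, world axes, zero at the start; "wrist_torque": the same for the moment, N m; "finger_gap": finger opening in mm; "grip_force": force on a finger pad.
Only numpy, scipy, OpenCV 4.12 (cv2) and the standard library are available. Lean on these libraries where they do the work, as an engineer would, in place of code of your own. Each camera call takes 0.05 s, during which the arm holds its last target. There are 200 camera calls.

## Task

Take the loaded weight pan off the open hooks and hang it on the other stand, whose hooks have keepers, without ever setting it down or tipping its weights: lower its bar gently onto the flat front of the two arms, slide it back under the keepers and let it down into the notches, then let go. That fork is clamped at an unknown height, so find it by feel: do not force the pan against either stand and do not let it drop; leave everything else on the bench where it is.

Things in the scene. Friction and masses are not known exactly. Their poses are not given: they have to be found in the camera images.
- pan: Aluminium weight pan: tray 100 (x) x 130 (y) x 16 mm high, floor 4 mm, two flat upright legs (10 x 4 mm) at y = +-62 mm, a round cross bar between their tops and a grip tab on the bar. 0.25 to 0.38 kg, plus 0.2 kg of weights. Origin: centre of the tray's underside; z up, y along the bar. Starts hung on the open stand, square to it.
- pan_grip (a point): Where to grip the pan: in the upright tab, 45 mm above the bar's centre line. The tab is 12 mm thick (pan x), 26 mm wide (pan y) and ends 25 mm above this point. Grip from above across the 12 mm (fingers closing along pan x). Axes as the pan.
- pan_bar (a point): Middle of the pan's cross bar: round, 8 mm diameter, 124 mm long along pan y, 120 mm above the tray's underside, 45 mm below pan_grip. Axes as the pan.
- big_weight_mid (a point): Centre of the larger brass weight (36 mm diameter, 22 mm high, 0.15 kg), standing loose in the pan.
- small_weight_mid (a point): Centre of the smaller brass weight (24 mm diameter, 18 mm high, 0.05 kg), standing loose in the pan.
- open_stand: Fixed stand holding the pan at the start: base plate 150 x 120 x 12 mm, 12 mm rod 278 mm high, origin on the rod's axis at bench level, z up. Two arms (10 mm wide, at y = +-38 mm) point to its -x, ending 126 mm from the rod. They pass between the pan's legs, under its bar and above its tray, so the pan leaves them to -x.
- open_notch (a point): Floor of the open stand's two notches, mid-way between the arms: 112 mm from the rod, 190 mm above the bench. Notches 14 mm wide, 9 mm deep, open above (hung bar's centre 4 mm above this). Lift the bar 20 mm, then draw it at least 70 mm to -x before raising further. Axes as the stand.
- keeper_stand: Fixed stand that is to receive the pan: same base and rod, origin on the rod's axis at bench level, z up. Two steel arms (10 mm wide, y = +-38 mm) point to its -x, tips 171 mm from the rod. Their fork is rigidly clamped at an unmeasured height: the flats lie anywhere from 173 to 217 mm above the bench (two points below: mid height only).
- keeper_flat (a point): Where to land the bar: 147 mm from the rod, mid-way between the arms. The arms' flats, open above, run from 165 to 129 mm from the rod; at the tip a lip 6 mm thick, 6 mm high. x and y true; height (195 mm) is only the middle of the range, true one up to 22 mm off. Come in from the stand's -x above the lips, arms between bar and tray.
- keeper_notch (a point): Centre of the notch floors, 112 mm from the rod, 14 mm wide, 5 mm below the flats (seated bar's centre: 1 mm below flats), wall behind. A fixed keeper block covers each arm from 129 to 95 mm from the rod, underside 11 mm, top 48 mm above the flats. x and y true; height (190 mm) is only the middle of the range, as for the flats.
- spare_weight_mid (a point): Centre of a spare brass weight (36 mm diameter, 22 mm high) standing on the bench between the stands; leave it alone.
- coil_a: Yellow plastic coil stand, an upturned channel 80 x 100 x 34 mm with a copper coil on top (54 mm high in all), at the left of the bench; origin under its centre; leave it alone.
- coil_b: White plastic coil stand, same shape, at the right of the bench; origin under its centre; leave it alone.
- driver_grip (a point): Handle of a screwdriver lying in front, to the right; leave it alone.
- magnet: Dark bar magnet 75 x 16 x 12 mm lying in front, origin under its centre; leave it alone.
- tap_key: Black tapping key 110 x 40 mm, about 35 mm high, lying in front, to the left; origin under its centre; leave it alone.
Not all that is in view belongs to the job. Leave any blue or turquoise look-alike of the pan alone.

How it is judged (in metres and radians):
On the way, in this order (a step that is already met when the one before it is completed fails the run):
1. the pan is lifted off the open hooks (contact force between pan and open_stand below 0.05 N and horizontal distance between pan_bar and open_stand above 0.15 m), for 0.2 s.
2. the bar is in the keeper stand's notches and carried by them (x of pan_bar in the frame of keeper_stand between -0.119 and -0.105 m and y of pan_bar in the frame of keeper_stand between -0.018 and 0.018 m and z of pan_bar in the frame of keeper_stand between 0.167 and 0.221 m and contact force between pan and keeper_stand above 0.5 N), for 0.1 s.
At the end, for the whole second after the job is handed in: The pan hangs free and still on the keeper stand: bar in both notches under the keepers (within 7 mm of the notch centre line, 18 mm of mid-way between the arms, 167 to 221 mm above the bench), square and level within 0.15 rad, carried by the stand, both weights in it (x of pan_bar in the frame of keeper_stand between -0.119 and -0.105 m and y of pan_bar in the frame of keeper_stand between -0.018 and 0.018 m and z of pan_bar in the frame of keeper_stand between 0.167 and 0.221 m and angle between the x axis of pan_bar and the x axis of keeper_stand, either way round below 0.15 rad and angle between pan_bar's own z axis and vertical below 0.15 rad and contact force between pan and keeper_stand above 1.5 N and x of big_weight_mid in the frame of pan between -0.05 and 0.05 m and y of big_weight_mid in the frame of pan between -0.065 and 0.065 m and z of big_weight_mid in the frame of pan between 0 and 0.06 m and x of small_weight_mid in the frame of pan between -0.05 and 0.05 m and y of small_weight_mid in the frame of pan between -0.065 and 0.065 m and z of small_weight_mid in the frame of pan between 0 and 0.06 m and linear speed of pan below 0.03 m/s and angular speed of pan below 0.3 rad/s); the robot touches nothing.
It fails at once if the pan is tipped by more than 0.26 rad (angle between pan_bar's own z axis and vertical above 0.26 rad).
It fails at once if the pan is set down: its underside comes lower than 35 mm above the bench (height (world z) of pan below 0.035 m).
It fails at once if the pan is forced against either stand with more than 22 N (contact force between pan and keeper_stand above 22 N or contact force between pan and open_stand above 22 N).
It fails at once if the pan is let drop: it moves faster than 0.35 m/s while not held (contact force between the fingers and pan below 0.1 N and linear speed of pan above 0.35 m/s).
It fails at once if another thing on the bench is moved by more than 30 mm (distance of any of spare_weight_mid, coil_a, coil_b, driver_grip, magnet, tap_key from where it was at the start of the episode above 0.03 m).
It also fails if it takes over 72 s, if anything falls off the work surface, if the arm or the gripper's body presses on something with over 40 N, if the wrist force passes 120 N, or if a joint passes its speed limit or range.

## Working session

There is one attempt and no reset: what is moved stays moved. The work goes in short steps, Python scripts to look and compute and a tool call to move; the robot and the scene stay as the last step left them, time stands still between calls to the robot, and variables do not carry over. Pictures are saved under pics/ and viewed, at most 10 in all, crops included, and the job is handed in when it is done.

Besides the shell and the picture viewer there is one more tool, called after "Request:" in YAML: its name, and indented under it one key for each argument. servo_tool: Moves the arm, as the interface text tells. Its arguments: {"type":"object","properties":{"plan":{"type":"array"},"force":{"type":"number"}},"required":["plan"]}

```bash
mkdir -p pics
cat > h.py <<'E'
import numpy as np, cv2
from bench import sense, optics, r
def snap(n):
    s=optics.snapshot(n); s['K']=np.array([[s['fx'],0,s['cx']],[0,s['fy'],s['cy']],[0,0,1.]]); s['d']=np.array(s['dist_coeffs'],float); s['T']=np.array(s['cam_to_world'],float); return s
def ray(s,uv):
    p=cv2.undistortPoints(np.array([[uv]],float),s['K'],s['d'])[0,0]
    return s['T'][:3,3], s['T'][:3,:3]@np.array([p[0],p[1],1.])
def onz(s,uv,z):
    o,d=ray(s,uv); return o+d*(z-o[2])/d[2]
def tri(s1,a,s2,b):
    o1,d1=ray(s1,a);o2,d2=ray(s2,b)
    k=np.linalg.lstsq(np.c_[d1,-d2],o2-o1,rcond=None)[0]; p,q=o1+k[0]*d1,o2+k[1]*d2
    return (p+q)/2,np.linalg.norm(p-q)
def proj(s,P):
    Ti=np.linalg.inv(s['T']); return cv2.projectPoints(np.array(P,float).reshape(-1,1,3),cv2.Rodrigues(Ti[:3,:3])[0],Ti[:3,3],s['K'],s['d'])[0][:,0]
E
python3 - <<'E'
from h import *
import pickle
S={n:snap(n) for n in('scene','top')}
pickle.dump(S,open('s0.pkl','wb'))
for n,s in S.items(): cv2.imwrite(f'pics/{n}0.png',cv2.resize(s['frame'],(800,500))); print(n,s['T'].round(2).tolist(),s['fx'])
st=sense();print(st['tool_pos'],st['tcp_rot'],st['time'],st['finger_gap'])
E
```

```text
scene [[-0.17, 0.78, -0.6, 1488.01], [0.99, 0.13, -0.1, 118.76], [-0.0, -0.61, -0.79, 1426.19], [0.0, 0.0, 0.0, 1.0]] 502.7783438805871
top [[0.01, -0.98, 0.18, 267.52], [-1.0, -0.01, 0.0, -54.8], [-0.0, -0.18, -0.98, 1535.3], [0.0, 0.0, 0.0, 1.0]] 441.3038104427144
[146.42723921 581.46433676 302.93386465] [-1.79903124e+02 -7.52092198e-03  1.65860310e+02] 0.1 85.30563538542013
```

View pics/scene0.png

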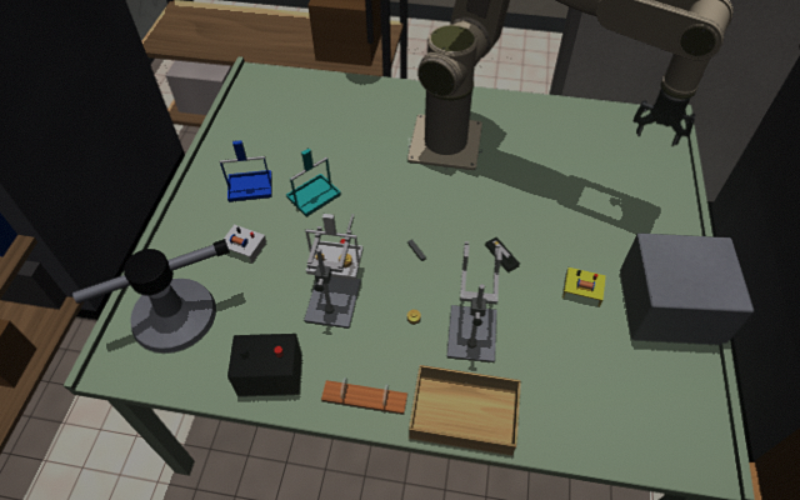

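View pics/top0.png

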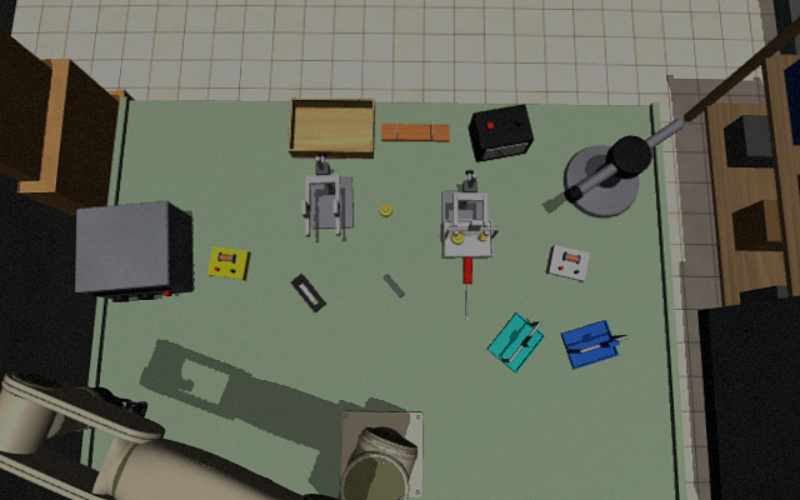

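The pan is the aluminium one hung on the right-hand stand (scene about (335,250), top about (468,235), both in 800-px pictures). The blue one (scene 248,180) and the turquoise one (scene 313,190) are look-alikes standing on the bench. The stand with keepers is at scene (475,310), top (322,195). I'll confirm this in an enlarged crop.

Run:
```python
from h import *
import pickle
S=pickle.load(open('s0.pkl','rb'))
t=S['top']['frame'][115:215,235:405]; c=S['scene']['frame'][160:295,235:410]
g=lambda a:np.clip(a.astype(float)*1.5,0,255).astype(np.uint8)
a=cv2.resize(g(t),(470*1,276),interpolation=cv2.INTER_CUBIC)
A=cv2.resize(g(S['top']['frame'][120:210,238:298]),(396,594),interpolation=cv2.INTER_CUBIC)
B=cv2.resize(g(S['top']['frame'][125:215,344:404]),(396,594),interpolation=cv2.INTER_CUBIC)
cv2.imwrite('pics/c1.png',np.hstack([A,B]))
cv2.imwrite('pics/c2.png',cv2.resize(g(c),(770,594),interpolation=cv2.INTER_CUBIC))
```

```text
(no output)
```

View pics/c1.png

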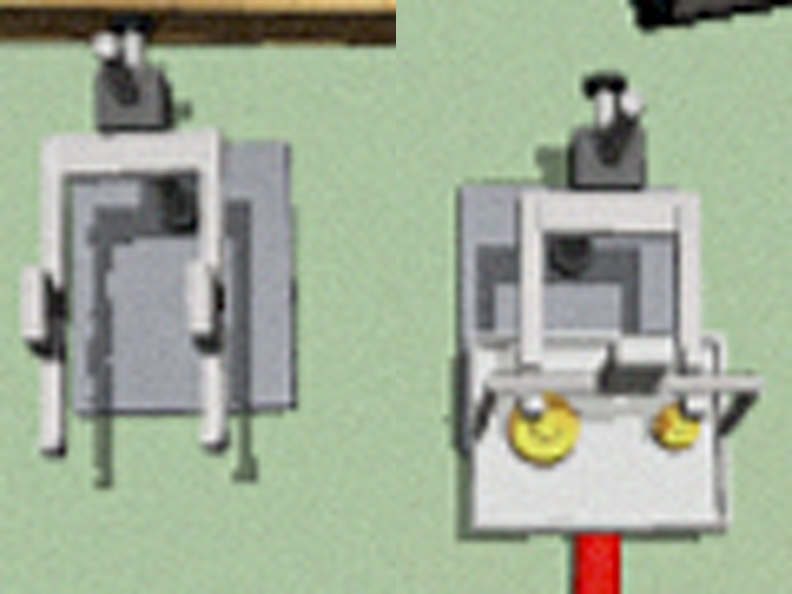

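View pics/c2.png

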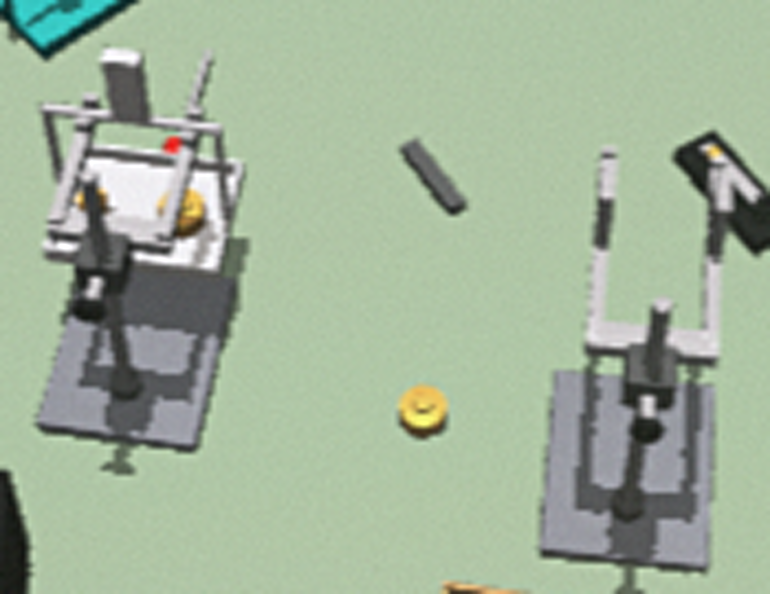

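The crop confirms it: the silver pan with the grey tab (tab top at c1 (645,348), c2 (122,58)) hangs on the plain hooks. The left stand in c1 has keeper blocks at (35,305) and (203,303).

Run:
```python
from h import *
import pickle
S=pickle.load(open('s0.pkl','rb'));t,c=S['top'],S['scene']
A=lambda x,y:(238+x/6.6-.5,120+y/6.6-.5)
B=lambda x,y:(344+(x-396)/6.6-.5,125+y/6.6-.5)
C=lambda x,y:(235+x/4.4-.5,160+y/4.4-.5)
for n,a,b in [('ktip+',A(53,450),C(719,160)),('ktip-',A(213,444),C(608,152)),('tabtop',B(643,348),C(122,57)),('otip+',B(535,408),C(193,113)),('otip-',B(692,408),C(90,103)),('bar+',B(487,382),C(215,128)),('bar-',B(760,385),C(45,110))]:
    print(n,*[np.round(v,1) for v in tri(t,a,c,b)])
for n,q in [('kplate',[A(70,143),A(290,141),A(75,410),A(295,409)]),('oplate',[B(460,185),B(682,185),B(458,450),B(682,450)])]:
    print(n,[onz(t,p,12).round(0)[:2].tolist() for p in q])
print('kplate scene',[onz(c,C(*p),12).round(0)[:2].tolist() for p in [(555,372),(715,383),(541,553),(706,570)]])
print('oplate scene',[onz(c,C(*p),12).round(0)[:2].tolist() for p in [(38,422),(196,446)]])
print('rods', onz(t,A(182,215),12).round(0),onz(c,C(628,505),12).round(0),onz(t,B(572,262),12).round(0),onz(c,C(127,388),12).round(0), 'rodtop')
```

```text
ktip+ [547.5 186.1 202.2] 2.8
ktip- [551.7 110.5 200.5] 1.0
tabtop [ 571.9 -225.1  261.2] 1.6
otip+ [ 558.9 -183.4  191.5] 1.1
otip- [ 560.4 -258.2  189.3] 0.6
bar+ [ 571.  -162.6  193.8] 3.0
bar- [ 571.7 -289.4  189.1] 2.9
kplate [[759.0, 217.0], [761.0, 97.0], [610.0, 208.0], [612.0, 90.0]]
oplate [[721.0, -161.0], [723.0, -282.0], [574.0, -160.0], [576.0, -280.0]]
kplate scene [[618.0, 93.0], [608.0, 211.0], [768.0, 101.0], [762.0, 217.0]]
oplate scene [[724.0, -276.0], [724.0, -157.0]]
rods [719. 155.  12.] [720. 158.  12.] [ 679. -222.   12.] [ 685. -218.   12.] rodtop
```

Request:
servo_tool:
  plan:
    - [[0.02,-0.04,0.01,-3.8,0.085],[0.02,-0.04,0.01,-3.8,0.085],[0.02,-0.04,0.01,-3.8,0.085],[0.02,-0.04,0.01,-3.8,0.085],[0.02,-0.04,0.01,-3.8,0.085],[0.02,-0.04,0.01,-3.8,0.085],[0.02,-0.04,0.01,-3.8,0.085],[0.02,-0.04,0.01,-3.8,0.085],[0.02,-0.04,0.01,-3.8,0.085],[0.02,-0.04,0.01,-3.8,0.085]]
  force: 50

```text
time: 1.1
tool_pos: [346.7, 180.1, 404.1]
tcp_rot: [180.0, 0.0, 127.7]
ft_force: [2.2, 0.9, 0.3]
finger_gap: 85.2
grip_force: 0.0
```

Run:
```python
from h import *
import pickle
S=pickle.load(open('s0.pkl','rb'));t,c=S['top'],S['scene']
k=.8
for a,b in [((573,194),(222,247)),((628,157),(148,262))]:
    print(*tri(t,(a[0]*k,a[1]*k),c,(b[0]*k,b[1]*k)))
```

```text
[ 661.09378982 -477.03461009  197.81697294] 5.052752343323979
[ 751.90254752 -615.19714514  227.03268906] 3.6498555820313836
```

Request:
servo_tool:
  plan:
    - [[0.02,-0.04,0,-3.7,0.085],[0.02,-0.04,0,-3.7,0.085],[0.02,-0.04,0,-3.7,0.085],[0.02,-0.04,0,-3.7,0.085],[0.02,-0.04,0,-3.7,0.085],[0.02,-0.04,0,-3.7,0.085],[0.02,-0.04,0,-3.7,0.085],[0.02,-0.04,0,-3.7,0.085],[0.02,-0.04,0,-3.7,0.085],[0.02,-0.04,0,-3.7,0.085]]

```text
time: 2.1
tool_pos: [547.0, -220.0, 403.3]
tcp_rot: [-180.0, -0.0, 90.7]
ft_force: [1.0, 0.5, 0.4]
finger_gap: 84.7
grip_force: 0.0
```

Run:
```python
from h import *
import pickle
s=snap('wrist');pickle.dump(s,open('w1.pkl','wb'))
st=sense();print(st['tool_pos'],st['tcp_rot'],s['T'].round(2).tolist(),s['fx'])
cv2.imwrite('pics/w1.png',np.clip(s['frame']*1.4,0,255).astype(np.uint8))
print(proj(s,[[572,-225,264],[559.6,-183,190],[559.6,-259,190]]))
```

```text
[ 548.20172724 -225.36869117  400.42334891] [-1.79815238e+02  6.28076742e-02  9.02632478e+01] [[1.0, 0.01, 0.0, 544.99], [0.01, -0.95, -0.31, -139.98], [-0.0, 0.31, -0.95, 474.04], [0.0, 0.0, 0.0, 1.0]] 317.3193314689756
[[354.42111963 220.74201413]
 [333.8573877  145.65966078]
 [331.58802176 224.34303727]]
```

View pics/w1.png

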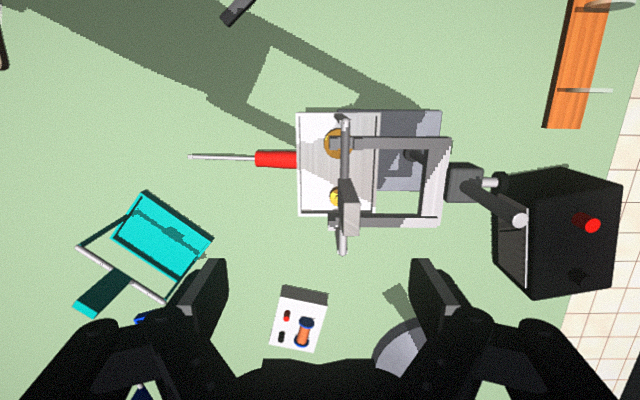

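The wrist view shows the pan with its tab at about (350,205), bar from (345,120) to (342,250), and both weights in the tray at (338,143) and (336,196). I'll enlarge the tab.

Run:
```python
from h import *
st=sense();print(st['tool_pos'],st['qd'],st['tcp_rot'],st['time'])
s=snap('wrist')
st=sense();print(st['tool_pos'],st['qd'],st['time'],s['T'][:3,3])
import pickle;pickle.dump(s,open('w2.pkl','wb'))
f=np.clip(s['frame'][100:270,270:470]*1.4,0,255).astype(np.uint8)
cv2.imwrite('pics/w2.png',cv2.resize(f,None,fx=3.5,fy=3.5,interpolation=cv2.INTER_CUBIC))
```

```text
[ 548.20172724 -225.36869117  400.42334891] [ 2.55418989 -3.74712024  6.30212017  0.03894655 -0.09825677 -1.52816114] [-1.79815238e+02  6.28076742e-02  9.02632478e+01] 2.15
[ 547.16852519 -222.59159015  400.33819089] [ 3.03655084 -4.54293003  3.68748595  1.71059618  1.84998663 -0.84946572] 2.2 [ 547.00268049 -145.22384903  471.07665419]
```

View pics/w2.png

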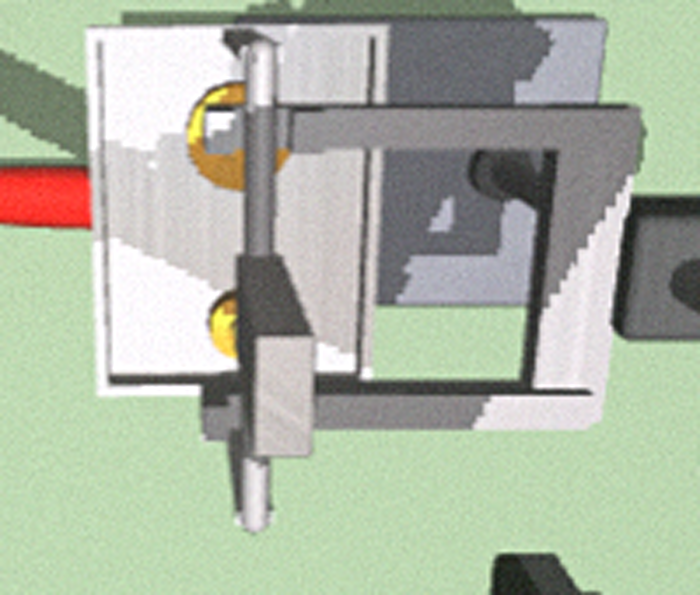

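Run:
```python
from h import *
import pickle
s=pickle.load(open('w2.pkl','rb'))
P=lambda x,y:(270+x/3.5-.4,100+y/3.5-.4)
c=np.array([onz(s,P(*p),264) for p in [(255,335),(312,335),(258,457),(313,455)]]);print(c.round(1).tolist(),c.mean(0))
print('bar',[onz(s,P(*p),194).round(1)[:2].tolist() for p in [(258,45),(255,520),(259,200)]])
print('arms',[onz(s,P(*p),199).round(1)[:2].tolist() for p in [(400,107),(400,150),(600,107),(600,430),(400,393),(400,431)]])
st=sense();print(st['tool_pos'])
```

```text
[[563.5, -210.9, 264.0], [574.6, -210.8, 264.0], [564.9, -236.9, 264.0], [576.0, -236.3, 264.0]] [ 569.76687792 -223.71827523  264.        ]
bar [[567.6, -159.6], [570.7, -286.8], [569.0, -197.4]]
arms [[601.9, -173.6], [602.6, -183.9], [650.3, -173.1], [660.9, -257.3], [607.1, -247.1], [607.9, -257.9]]
[ 547.16852519 -222.59159015  400.33819089]
```

Request:
servo_tool:
  plan:
    - [[0.008,-0.002,0,0,0.085],[0.008,-0.002,-0.005,0,0.085],[0.008,-0.002,-0.015,0,0.085],[0,0,-0.015,0,0.085],[0,0,-0.015,0,0.085],[0,0,-0.01,0,0.085],[0,0,0,0,0.085],[0,0,0,0,0.085],[0,0,0,0,0.085],[0,0,0,0,0.085]]
  force: 20

```text
time: 3.2
tool_pos: [570.8, -224.4, 345.0]
tcp_rot: [179.9, 0.0, 90.9]
ft_force: [0.8, -1.0, 0.9]
finger_gap: 85.0
grip_force: 0.0
```

Run:
```python
from h import *
st=sense();print(st['tool_pos'],st['tcp_rot'],st['qd'].round(1) if hasattr(st['qd'],'round') else st['qd'])
s=snap('wrist');import pickle;pickle.dump(s,open('w3.pkl','wb'))
f=np.clip(s['frame'][120:320,230:460]*1.4,0,255).astype(np.uint8)
cv2.imwrite('pics/w3.png',cv2.resize(f,None,fx=2.9,fy=2.9,interpolation=cv2.INTER_CUBIC))
```

```text
[ 570.82417643 -224.37748849  345.03260639] [1.79906568e+02 4.56785036e-02 9.08550717e+01] [-0.   0.1  0.1 -0.   0.1  0. ]
```

View pics/w3.png

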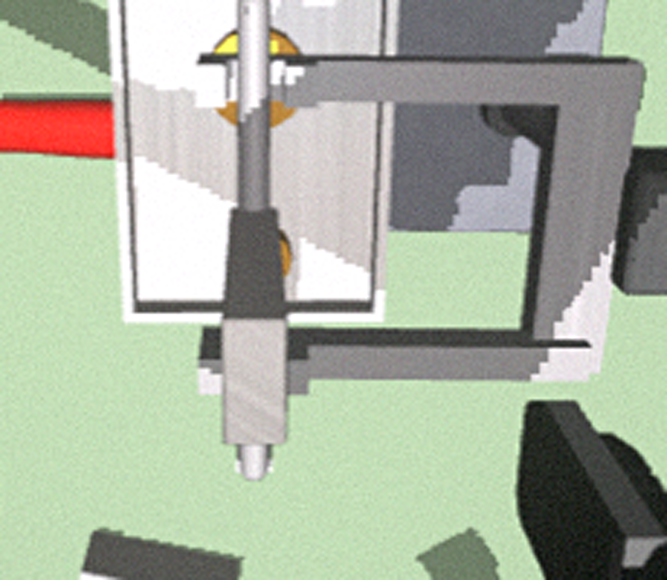

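The tab's top face is at crop (222–286, 320–442), centred between the open fingers.

Run:
```python
from h import *
import pickle
s=pickle.load(open('w3.pkl','rb'))
P=lambda x,y:(230+x/2.9-.4,120+y/2.9-.4)
c=np.array([onz(s,P(*p),264) for p in [(222,320),(286,320),(223,443),(286,441)]]);print(c.round(1).tolist(),c.mean(0))
print('bar',[onz(s,P(*p),194).round(1)[:2].tolist() for p in [(254,20),(254,478),(255,200)]])
print('arms',[onz(s,P(*p),199).round(1)[:2].tolist() for p in [(400,62),(400,104),(600,62),(600,104),(400,345),(400,379),(590,345),(590,379)]])
```

```text
[[563.6, -211.4, 264.0], [575.1, -211.2, 264.0], [563.9, -236.6, 264.0], [575.8, -236.0, 264.0]] [ 569.62546954 -223.8154292   264.        ]
bar [[568.6, -165.2], [570.6, -290.2], [569.6, -209.5]]
arms [[603.0, -173.8], [603.6, -183.7], [650.0, -172.9], [651.3, -182.9], [607.7, -246.5], [608.3, -256.3], [657.1, -245.8], [658.4, -255.7]]
```

Request:
servo_tool:
  plan:
    - [[-0.001,0.0005,-0.012,0,0.085],[0,0,-0.014,0,0.085],[0,0,-0.013,0,0.085],[0,0,-0.008,0,0.085],[0,0,-0.005,0,0.085],[0,0,0,0,0.04],[0,0,0,0,0.02],[0,0,0,0,0.016],[0,0,0,0,0.014],[0,0,0,0,0.014]]

```text
time: 4.25
tool_pos: [569.7, -223.8, 292.4]
tcp_rot: [180.0, 0.0, 90.9]
ft_force: [0.2, -0.1, -0.2]
finger_gap: 14.1
grip_force: 0.0
```

Request:
servo_tool:
  plan:
    - [[0,0,0,0,0.012],[0,0,0,0,0.01],[0,0,0,0,0.008],[0,0,0,0,0.008],[0,0,0,0,0.006]]

```text
time: 4.75
tool_pos: [569.8, -223.8, 292.3]
tcp_rot: [180.0, 0.0, 90.9]
ft_force: [0.3, -0.0, 2.4]
finger_gap: 12.0
grip_force: 21.4
```

Request:
servo_tool:
  plan:
    - [[0,0,0,0,0.004],[0,0,0,0,0.004],[0,0,0.001,0,0.004],[0,0,0.002,0,0.004],[0,0,0.003,0,0.004],[0,0,0.004,0,0.004],[0,0,0.004,0,0.004],[0,0,0.004,0,0.004],[0,0,0.002,0,0.004],[0,0,0,0,0.004]]
  force: 60

```text
time: 5.75
tool_pos: [569.7, -223.8, 312.6]
tcp_rot: [179.9, 0.0, 90.9]
ft_force: [-0.5, 1.2, -5.1]
finger_gap: 11.5
grip_force: 58.3
```

Run:
```python
from h import *
st=sense();print(st['tool_pos'],st['ft_force'],st['wrist_torque'],st['finger_gap'],st['grip_force'])
```

```text
[ 569.74552897 -223.77625883  312.58190727] [-0.45941786  1.18379572 -5.12316085] [-0.05635141 -0.00109589  0.06981198] 11.517792198765143 58.342570066452026
```

Request:
servo_tool:
  plan:
    - [[-0.003,0,0,0,0.004],[-0.006,0,0,0,0.004],[-0.01,0,0,0,0.004],[-0.013,0,0,0,0.004],[-0.015,0,0,0,0.004],[-0.015,0,0,0,0.004],[-0.013,0,0,0,0.004],[-0.01,0,0,0,0.004],[-0.006,0,0,0,0.004],[-0.003,0,0,0,0.004]]

```text
time: 6.75
tool_pos: [475.0, -223.7, 312.0]
tcp_rot: [180.0, 0.0, 90.8]
ft_force: [0.2, 0.2, -4.6]
finger_gap: 11.3
grip_force: 58.5
```

Request:
servo_tool:
  plan:
    - [[0,0.004,0.001,0.1,0.004],[0,0.008,0.002,0.1,0.004],[0,0.012,0.002,0.1,0.004],[0,0.016,0.002,0.1,0.004],[0,0.02,0.002,0.1,0.004],[0,0.025,0.002,0.1,0.004],[0,0.025,0.002,0.1,0.004],[0,0.025,0.002,0.1,0.004],[0,0.025,0.002,0.1,0.004],[0,0.025,0.001,0.1,0.004]]

```text
time: 7.75
tool_pos: [475.4, -36.3, 330.4]
tcp_rot: [180.0, -0.0, 91.9]
ft_force: [0.3, -0.2, -4.5]
finger_gap: 11.5
grip_force: 58.5
```

Request:
servo_tool:
  plan:
    - [[0,0.025,0,0.1,0.004],[0,0.025,0,0.1,0.004],[0,0.025,0,0.1,0.004],[0,0.025,0,0.1,0.004],[0,0.025,0,0.1,0.004],[0,0.02,0,0.1,0.004],[0,0.016,0,0.1,0.004],[0,0.012,0,0.1,0.004],[0,0.008,0,0.1,0.004],[0,0.004,0,0.2,0.004]]

```text
time: 8.75
tool_pos: [475.3, 147.2, 330.0]
tcp_rot: [180.0, -0.0, 93.0]
ft_force: [0.9, 0.2, -5.8]
finger_gap: 11.2
grip_force: 58.5
```

Request:
servo_tool:
  plan:
    - [[0,0,0,0,0.004],[0,0,0,0,0.004],[0,0,0,0,0.004],[0,0,0,0,0.004]]

```text
time: 9.15
tool_pos: [475.6, 145.8, 329.9]
tcp_rot: [-180.0, 0.0, 92.9]
ft_force: [-0.8, 0.4, -4.9]
finger_gap: 11.0
grip_force: 58.5
```

Run:
```python
from h import *
import pickle
st=sense();print(st['tool_pos'],st['tcp_rot'],st['ft_force'])
s=snap('wrist');pickle.dump(s,open('w4.pkl','wb'))
T=snap('top');pickle.dump(T,open('t4.pkl','wb'))
cv2.imwrite('pics/w4.png',cv2.resize(np.clip(s['frame']*1.4,0,255).astype(np.uint8),(800,500)))
```

```text
[475.63303931 145.82165172 329.88153007] [-1.79997394e+02  7.20541394e-03  9.29104772e+01] [-0.76236071  0.41290607 -4.93851903]
```

View pics/w4.png

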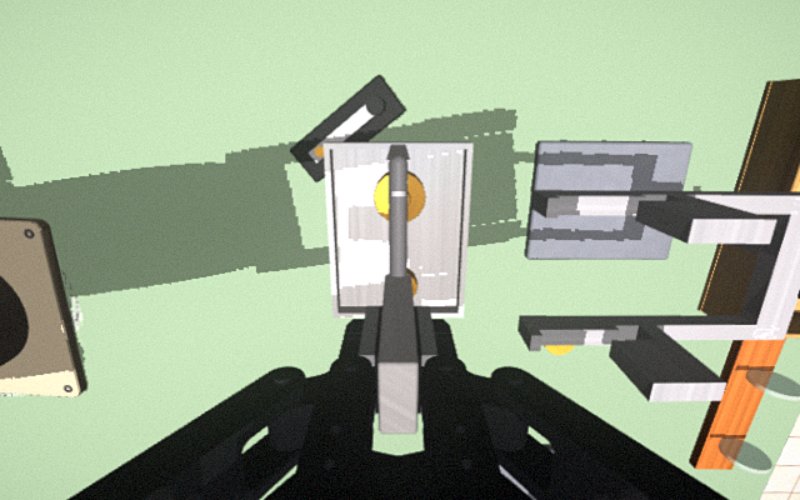

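The loaded pan is held level with both weights in it. The keeper fork is on the right, arm tips at (540,205) and (525,330), keeper blocks at (730,230) and (690,390). I'll enlarge the fork once.

Run:
```python
from h import *
import pickle
s=pickle.load(open('w4.pkl','rb'))
f=np.clip(s['frame'][140:330,400:640]*1.6,0,255).astype(np.uint8)
cv2.imwrite('pics/w5.png',cv2.resize(f,None,fx=3.15,fy=3.15,interpolation=cv2.INTER_CUBIC))
```

```text
(no output)
```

View pics/w5.png

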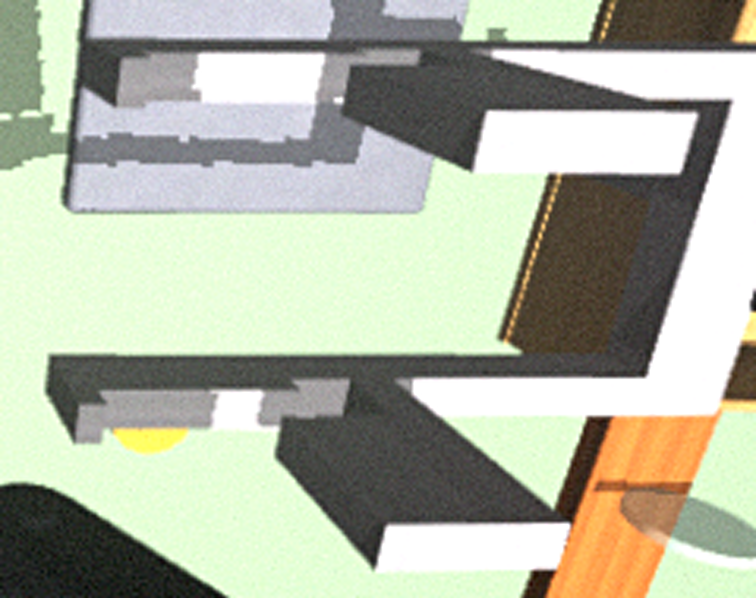

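Run:
```python
from h import *
import pickle
from scipy.optimize import least_squares
s=pickle.load(open('w4.pkl','rb'))
P=lambda x,y:(400+x/3.15-.4,140+y/3.15-.4)
px=np.array([P(*p) for p in [(120,57),(115,107),(82,405),(76,440),(487,110),(697,112),(685,172),(473,172),(387,524),(568,522),(555,567),(375,570)]])
def mod(v):
    X,Y,a,h,w=v
    L=np.array([(-171,43,h+6),(-171,33,h+6),(-171,-33,h+6),(-171,-43,h+6)]+[(x,sg*38+e*w,h+48) for sg in(1,-1) for x,e in((-129,1),(-95,1),(-95,-1),(-129,-1))])
    c,n=np.cos(a),np.sin(a)
    return np.c_[X+c*L[:,0]-n*L[:,1],Y+n*L[:,0]+c*L[:,1],L[:,2]]
f=lambda v:(proj(s,mod(v))-px).ravel()
o=least_squares(f,[720,157,.054,195,6],x_scale=[1,1,.01,1,1])
v=o.x;print(v,np.degrees(v[2]),o.fun.reshape(-1,2).round(1).tolist())
a=v[2]
for d in(147,112):print(d,v[0]-d*np.cos(a),v[1]-d*np.sin(a))
tt=[onz(s,(x*.8-.4,y*.8-.4),302) for x,y in((380,362),(418,362),(380,433),(416,433))];print(np.array(tt).round(1).tolist(),np.mean(tt,0))
```

```text
[7.18751890e+02 1.58547113e+02 4.83684821e-02 2.03409158e+02
 4.91035199e+00] 2.7713098846299467 [[0.7, -0.0], [0.4, 0.0], [-0.8, -0.7], [-0.5, 0.9], [0.1, 0.2], [0.4, 0.0], [-1.6, -0.0], [-0.0, -0.3], [-0.2, -0.0], [1.0, 0.1], [0.5, 0.2], [0.0, -0.2]]
147 571.9238107717964 151.43971854971994
112 606.882877327053 153.13195540818145
[[468.8, 158.8, 302.0], [479.8, 159.3, 302.0], [469.8, 133.0, 302.0], [481.0, 133.6, 302.0]] [474.84635678 146.18823422 302.        ]
```

Request:
servo_tool:
  plan:
    - [[0.003,0,0,0,0.004],[0.006,0,0,0,0.004],[0.01,0.0005,0,0,0.004],[0.013,0.001,0,0,0.004],[0.0155,0.001,0,0,0.004],[0.0155,0.001,0,0,0.004],[0.014,0.001,0,0,0.004],[0.01,0,0,0,0.004],[0.006,0,0,0,0.004],[0.0035,0,0,0,0.004]]

```text
time: 10.25
tool_pos: [572.6, 150.7, 329.6]
tcp_rot: [-180.0, 0.0, 93.0]
ft_force: [-0.9, 0.6, -3.4]
finger_gap: 11.5
grip_force: 58.5
```

Request:
servo_tool:
  plan:
    - [[0,0,-0.002,0,0.004],[0,0,-0.003,0,0.004],[0,0,-0.003,0,0.004],[0,0,-0.002,0,0.004],[0,0,0,0,0.004],[0,0,0,0,0.004],[0,0,0,0,0.004]]

```text
time: 10.95
tool_pos: [572.1, 150.9, 320.2]
tcp_rot: [180.0, -0.0, 93.0]
ft_force: [0.9, -0.2, -4.5]
finger_gap: 11.6
grip_force: 58.5
```

Request:
servo_tool:
  plan:
    - [[0,0,-0.001,0,0.004],[0,0,-0.001,0,0.004],[0,0,-0.001,0,0.004],[0,0,-0.001,0,0.004],[0,0,-0.001,0,0.004],[0,0,-0.001,0,0.004],[0,0,0,0,0.004]]

```text
time: 11.65
tool_pos: [572.0, 150.8, 313.6]
tcp_rot: [-180.0, -0.0, 93.0]
ft_force: [-0.0, -0.0, -5.3]
finger_gap: 11.5
grip_force: 58.5
```

Request:
servo_tool:
  plan:
    - [[0,0,-0.0005,0,0.004],[0,0,-0.0005,0,0.004],[0,0,-0.0005,0,0.004],[0,0,-0.0005,0,0.004],[0,0,0,0,0.004]]

```text
time: 12.15
tool_pos: [572.0, 150.8, 311.8]
tcp_rot: [-180.0, 0.0, 93.0]
ft_force: [-1.2, -0.2, -4.4]
finger_gap: 11.4
grip_force: 58.5
```

Request:
servo_tool:
  plan:
    - [[0,0,-0.0005,0,0.004],[0,0,-0.0005,0,0.004],[0,0,-0.0005,0,0.004],[0,0,-0.0005,0,0.004],[0,0,0,0,0.004]]

```text
time: 12.65
tool_pos: [572.0, 150.8, 309.7]
tcp_rot: [-180.0, 0.0, 93.0]
ft_force: [0.4, 0.4, -4.4]
finger_gap: 11.1
grip_force: 58.5
```

Request:
servo_tool:
  plan:
    - [[0,0,-0.0005,0,0.004],[0,0,-0.0005,0,0.004],[0,0,-0.0005,0,0.004],[0,0,0,0,0.004]]

```text
time: 13.05
tool_pos: [572.0, 150.8, 308.3]
tcp_rot: [-180.0, 0.0, 93.0]
ft_force: [1.4, -0.2, -5.9]
finger_gap: 11.7
grip_force: 58.5
```

Request:
servo_tool:
  plan:
    - [[0,0,-0.0005,0,0.004],[0,0,-0.0005,0,0.004],[0,0,-0.0005,0,0.004],[0,0,0,0,0.004]]

```text
time: 13.45
tool_pos: [572.0, 150.8, 306.8]
tcp_rot: [-180.0, 0.0, 93.0]
ft_force: [-0.2, -0.2, -5.0]
finger_gap: 11.2
grip_force: 58.5
```

Request:
servo_tool:
  plan:
    - [[0,0,-0.0005,0,0.004],[0,0,-0.0005,0,0.004],[0,0,-0.0005,0,0.004],[0,0,0,0,0.004]]

```text
time: 13.85
tool_pos: [572.1, 150.8, 305.4]
tcp_rot: [180.0, -0.0, 93.0]
ft_force: [-0.3, 0.4, -5.3]
finger_gap: 11.0
grip_force: 58.5
```

Request:
servo_tool:
  plan:
    - [[0,0,-0.0005,0,0.004],[0,0,-0.0005,0,0.004],[0,0,-0.0005,0,0.004],[0,0,0,0,0.004]]

```text
time: 14.25
tool_pos: [572.2, 150.9, 305.1]
tcp_rot: [179.9, -0.0, 93.0]
ft_force: [-3.8, -0.3, 4.7]
finger_gap: 11.4
grip_force: 60.0
```

Request:
servo_tool:
  plan:
    - [[0,0,0.0006,0,0.004],[0,0,0.0006,0,0.004],[0,0,0.0005,0,0.004],[0,0,0,0,0.004],[0,0,0,0,0.004]]

```text
time: 14.75
tool_pos: [572.1, 150.8, 305.2]
tcp_rot: [-180.0, -0.0, 93.0]
ft_force: [-1.0, 0.3, -2.4]
finger_gap: 11.4
grip_force: 58.9
```

Run:
```python
from h import *
st=sense();print(st['tool_pos'],st['tcp_rot'],st['ft_force'],st['wrist_torque'])
```

```text
[572.09529766 150.83774477 305.23812377] [-1.79990820e+02 -2.48487130e-03  9.29566958e+01] [-0.95511228  0.31198956 -2.44442409] [-0.02201797 -0.01084367 -0.01640546]
```

Request:
servo_tool:
  plan:
    - [[0,0,0.0006,0,0.004],[0.001,0,0.0002,0,0.004],[0.002,0,0,0,0.004],[0.003,0,0,0,0.004],[0.003,0.0005,0,0,0.004],[0.003,0,0,0,0.004],[0.003,0.0005,0,0,0.004],[0.002,0,0,0,0.004],[0.001,0,0,0,0.004],[0,0,0,0,0.004]]

```text
time: 15.75
tool_pos: [590.2, 151.8, 306.3]
tcp_rot: [-180.0, 0.0, 93.0]
ft_force: [0.1, 0.3, -4.6]
finger_gap: 11.0
grip_force: 58.5
```

Request:
servo_tool:
  plan:
    - [[0.001,0,0,0,0.004],[0.002,0,0,0,0.004],[0.002,0.0005,0,0,0.004],[0.002,0,0,0,0.004],[0.002,0,0,0,0.004],[0.002,0.0005,0,0,0.004],[0.002,0,0,0,0.004],[0.001,0,0,0,0.004],[0.001,0,0,0,0.004],[0,0,0,0,0.004]]

```text
time: 16.75
tool_pos: [605.1, 152.8, 306.3]
tcp_rot: [-180.0, -0.0, 93.0]
ft_force: [-0.6, 0.2, -5.3]
finger_gap: 11.6
grip_force: 58.5
```

Request:
servo_tool:
  plan:
    - [[0.001,0,0,0,0.004],[0.001,0,0,0,0.004],[0,0,-0.0005,0,0.004],[0,0,-0.0005,0,0.004],[0,0,-0.0005,0,0.004],[0,0,-0.0005,0,0.004],[0,0,0,0,0.004]]

```text
time: 17.45
tool_pos: [607.0, 152.8, 304.3]
tcp_rot: [-180.0, 0.0, 93.0]
ft_force: [0.4, 0.1, -5.1]
finger_gap: 11.5
grip_force: 58.5
```

Below the flat level with no contact, so the bar is in the notch mouth. I'll keep lowering.

Request:
servo_tool:
  plan:
    - [[0,0,-0.0005,0,0.004],[0,0,-0.0005,0,0.004],[0,0,-0.0005,0,0.004],[0,0,-0.0005,0,0.004],[0,0,0,0,0.004]]

```text
time: 17.95
tool_pos: [607.0, 152.8, 302.3]
tcp_rot: [-180.0, -0.0, 93.0]
ft_force: [0.2, -0.1, -5.3]
finger_gap: 11.4
grip_force: 58.5
```

Request:
servo_tool:
  plan:
    - [[0,0,-0.0005,0,0.004],[0,0,-0.0005,0,0.004],[0,0,0,0,0.004]]

```text
time: 18.25
tool_pos: [607.0, 152.8, 301.3]
tcp_rot: [-180.0, -0.0, 93.0]
ft_force: [0.6, 0.9, -5.3]
finger_gap: 11.1
grip_force: 58.5
```

Request:
servo_tool:
  plan:
    - [[0,0,-0.0005,0,0.004],[0,0,-0.0005,0,0.004],[0,0,-0.0004,0,0.004],[0,0,0,0,0.004],[0,0,0,0,0.004]]

```text
time: 18.75
tool_pos: [607.1, 152.8, 300.2]
tcp_rot: [180.0, -0.0, 93.0]
ft_force: [-1.0, -0.5, -1.9]
finger_gap: 11.4
grip_force: 58.8
```

Request:
servo_tool:
  plan:
    - [[0,0,-0.0003,0,0.004],[0,0,0,0,0.004],[0,0,0,0,0.004]]
  force: 20

```text
time: 19.05
tool_pos: [607.1, 152.9, 300.1]
tcp_rot: [180.0, -0.0, 93.0]
ft_force: [-1.5, -0.3, 0.4]
finger_gap: 11.6
grip_force: 59.3
```

Request:
servo_tool:
  plan:
    - [[0,0,0,0,0.012],[0,0,0,0,0.013],[0,0,0,0,0.014],[0,0,0,0,0.016],[0,0,0,0,0.02],[0,0,0,0,0.03],[0,0,0,0,0.04],[0,0,0,0,0.045],[0,0,0,0,0.045],[0,0,0,0,0.045]]

```text
time: 20.05
tool_pos: [607.0, 152.9, 299.7]
tcp_rot: [-180.0, -0.0, 93.0]
ft_force: [0.1, 0.2, -0.0]
finger_gap: 44.9
grip_force: 0.0
```

Released, with zero residual force. I'll retreat straight up, let it settle and look.

Request:
servo_tool:
  plan:
    - [[0,0,0.005,0,0.045],[0,0,0.01,0,0.045],[0,0,0.015,0,0.045],[0,0,0.02,0,0.045],[0,0,0.02,0,0.045],[0,0,0.02,0,0.045],[0,0,0.02,0,0.045],[0,0,0.02,0,0.045],[0,0,0.01,0,0.045],[0,0,0.005,0,0.045]]

```text
time: 21.05
tool_pos: [607.3, 152.9, 447.1]
tcp_rot: [179.8, -0.0, 93.0]
ft_force: [-0.9, -0.2, -0.6]
finger_gap: 45.0
grip_force: 0.0
```

Request:
servo_tool:
  plan:
    - [[0,0,0,0,0.045],[0,0,0,0,0.045],[0,0,0,0,0.045],[0,0,0,0,0.045],[0,0,0,0,0.045]]

```text
time: 21.55
tool_pos: [607.0, 152.8, 444.1]
tcp_rot: [-179.9, 0.0, 93.0]
ft_force: [-0.3, -0.9, -0.2]
finger_gap: 45.2
grip_force: 0.0
```

Run:
```python
from h import *
c=snap('scene');w=snap('wrist')
st=sense();print(st['tool_pos'],st['ft_force'],st['time'])
a=cv2.resize(c['frame'][140:300,340:440],(360,576));b=cv2.resize(w['frame'][100:350,230:420],(438,576))
cv2.imwrite('pics/end.png',np.clip(np.hstack([a,b])*1.5,0,255).astype(np.uint8))
```

```text
[607.0065852  152.81139291 444.36602775] [0.20419765 0.87720886 0.06650515] 21.65
```

View pics/end.png

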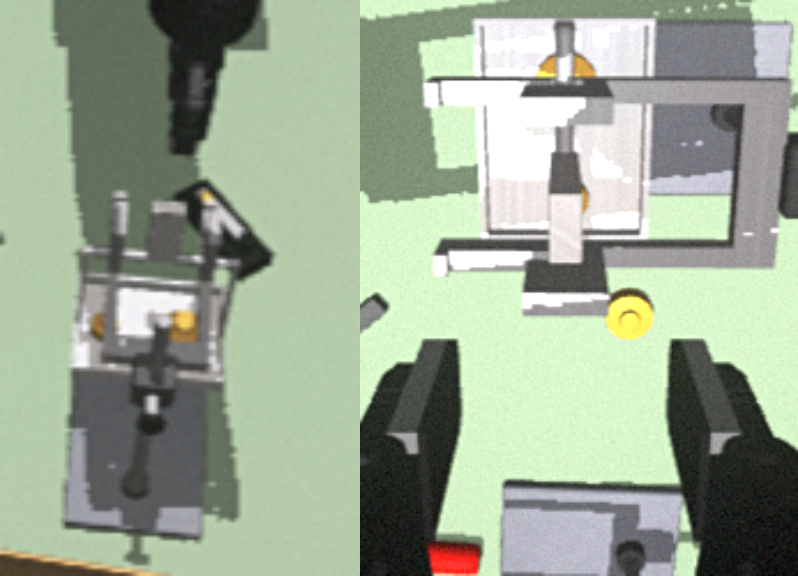

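The pan hangs level and square, with the bar (wrist crop (565,100)) under both keepers at (567,95) and (565,290). Both weights are in the tray and the fingers are clear, so I'm handing in.

```bash
python3 -c "
from bench import r
print(r.hand_in())"
```

```text
the job is handed in; nothing more can be done
None
```

The loaded pan now hangs free in the keeper stand's notches with both weights in it. I set it down by feel with no more than about 10 N of contact and handed the job in at about 22 s; the hand-in call returned no verdict.

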